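# Lock the canister's twist cap with its pin

### The arm

A 7-joint arm with a two-finger parallel gripper is mounted at the origin on the work surface. World frame = base frame: x ahead of the robot, y to its left, z up, the work surface at z = 0. Lengths are in m, angles in rad, forces in N, time in s.
With the tool pointing down it reaches from about 0.4 to 0.85 m from the base axis. Payload 4.5 kg.
Tool frame: the origin (TCP) lies on the centre line of the jaws, within the pads' length; the fingertips stand r.tip_reach ahead of it and the grasp point (between the pads) lies 3 mm ahead of it (r.tip_reach is the distance from the TCP to the fingertips, in m); z points along the fingers, y is the line along which they close (so a half turn about z gives the same grasp; the last joint's range is limited). The gripper opens to 88 mm and grips with 3 to 60 N. Pads are 18 mm wide; open, the fingers measure 123 mm over their backs; the gripper's body (75 mm by 187 mm) begins 45 mm behind the grasp point.
Start: joints at [1.138, 0.689, -0.195, 1.565, 0.157, 0.902, -0.215], TCP at [0.281, -0.558, 0.261] pointing down, gripper open.
Joint ranges: [-3.01, 3.01], [-0.46, 2.08], [-1.47, 1.51], [0.13, 2.56], [-1, 4.14], [0.04, 2.09], [-2.66, 2.66]. Speed limits (rad/s): [2.57, 2.57, 3.14, 3.14, 3.14, 3.14, 3.14].

### API

Orientations are given as a unit quaternion [x, y, z, w].
In Python, from plant import readout, eyes, ticket, r gives the robot as it stands. The module is installed in compiled form; this text tells all that it offers.
- The arm moves only by the tool carry_out, never from a script. Its argument "motion" is a list that holds one entry, the list of rows, each a list of 7 numbers: the shift along the tool's x, y, z in mm, then the turn, a rotation vector about the tool's x, y, z in rad, then the opening in per cent of the stroke, from 0 (shut) to 100 (fully open). In form: [[[dx, dy, dz, ax, ay, az, claw], ...]]. A call has 1 to 8 rows; each row shifts and turns the commanded pose from where the row before left it, along the tool's axes as they then stand; what a row does not reach is not made up. A row lasts 1/10 s, in which the tool goes at most 50 mm and 8.59 degrees, less where a joint would pass 70% of its speed; a pose out of reach is approached as far as the arm can. A call is refused whole if a number of a shift passes 50 or a number of a turn 0.15, either way. A call with a gripper value outside its range is refused whole. The fingers move at their own pace and stop on an object; "squeeze" is the grip in N (left out, the last holds). Time passes only in rows, so rows that do not move let the fingers close. It gives the time, the measured TCP pose, the force and the opening at its end, in the units of the state.
- readout.get_state(): the state, without advancing time (a new reading comes with each control period).
- eyes.snapshot(name): name is "scene" or "top" or "wrist"; returns a dict with "pixels" (384x512x3 uint8, red, green, blue), "K" (3x3 intrinsics, pixels), "dist_coeffs" ([k1, k2, p1, p2, k3] as OpenCV has them; the pictures are not rectified), "origin" and "attitude" of the camera in the world. Camera axes: x right, y down, z forward; pixel columns grow to the right and rows downward; lengths in m; the calibration is good to about 2 mm. A picture is of the moment at which its call begins. There is no depth.
- ticket.finish_job(): hands the job in, once; it reports no verdict.
The state is a dict: "clock": time; "q": joint angles; "qd": joint speeds; "joint_torque": joint torques, N m; "tool_pos": TCP position; "eef_rot": TCP orientation; "contact_force": force on the tool from outside, world axes, zero at the start; "moment": the same for the moment, N m; "opening": opening from 0.0 (shut) to 1.0 (fully open).
Only numpy, scipy, OpenCV 4.12 (cv2) and the standard library are available. Lean on these libraries where they do the work, as an engineer would, in place of code of your own. Each camera call takes 0.05 s, during which the arm holds its last target. There are 200 camera calls.

### The job

Lock the canister: take the round-headed steel pin from the grey stand, turn the cap until the hole in its rim lines up under the bracket's ear, and pass the pin down through ear, rim and lower ear and press it fully home, upright, its head flush on the ear. Go gently: feel for the line-up, do not twist the cap hard against the pin, do not lean hard on the pin (its catch gives way at 5 to 10 N), and leave the square-headed plug and everything else on the bar where they are.

Things in the scene. Friction and masses are not known exactly. Their poses are not given: they have to be found in the camera images.
- canister: Fixed stainless canister, 98 mm across, on a 130 x 190 mm base plate, with a lock bracket at its -y side: a post (26 mm wide, outer face 92 mm from the axis) with two level ears, 26 x 26 mm, above and below the cap's rim, bored on one vertical line 64 mm from the axis. Upper ear z 113 to 127 mm, bore 9 mm; lower ear z 83 to 101 mm, bore 10 mm. Origin: on the axis at bar height, z up.
- ear_mouth (a point): Centre of the upper ear's bore at the ear's top face (127 mm above the bar), where the pin goes in and on which its head finally rests. 1.5 mm countersink. Axes as the canister's.
- rim_under_ear (a point): Point on the bores' line at the level of the rim's top face, 17 mm below the ear's top face (fixed to the canister). A pin standing in the upper ear rests its tip here, head underside 25 mm above the ear; when the rim's hole arrives the pin drops about 15 mm and then blocks the cap, leaving it only about 0.05 rad of play.
- catch (a point): Middle of a small spring ball that sticks into the lower ear's bore, 32 mm below the upper ear's top face. It stops a pin falling under its own weight about 10 mm short of home; a steady push of 5 to 10 N on the head takes the pin past it, until the head meets the ear.
- cap: Twist cap, turning loosely (about 0.03 N m) about the canister's axis, staying where left. Flat rim 148 mm across, 6 mm thick, with one 11 mm hole through it 64 mm from the axis, starting 0.3 to 0.95 rad (17 to 55 degrees) clockwise of the ear seen from above. The hole is visible but not measured: this body's x and y axes turn with the cap but lie at no stated angle to it. Origin: on the axis at bar height.
- knob_mid (a point): Midway point of the cap's plain round black knob, on its axis, 143 mm above the bar (fixed to the canister). Knob 46 mm across, z 122 to 160 mm above the bar, gripped at any yaw; a low dome, 88 mm across at its foot, lies below it. With the pin dropped in, more than 0.6 N m on the knob (the cap pressing the pin with over 10 N) is forcing it.
- pin: The lock pin, loose, upright in one of the stand's two holes (which one varies): round steel shank 8 mm across, 42 mm long, chamfered 2 mm at the foot, and a round black head 22 mm across and 22 mm tall. About 45 g. Origin: centre of the shank's lower end; z along the pin to the head, which spans z = 42 to 64 mm.
- pin_tip (a point): The centre of the pin's lower end (same as the pin's origin).
- pin_shoulder (a point): The centre of the underside of the pin's head, 42 mm above the tip.
- stand: Fixed grey plastic stand, 130 x 50 mm, 46 mm high, with two 13 mm through holes on its x axis at x = -35 and +35 mm. Origin: centre of the underside. The heads rest on its top face.
- plug: A loose black plug standing in the other hole of the stand: square head 18 x 18 x 22 mm, thicker 12 mm shank. Does not belong to the canister: leave it. Origin 4 mm below its foot, 42 mm below the head's underside.
- spice_tin: Loose aluminium spice tin, 42 mm across, 65 mm tall, between stand and canister. Bystander. Origin: centre of the underside.
- mug: Loose white mug, 80 mm across, 90 mm tall, behind. Bystander. Origin: centre of the underside.

How it is judged:
By the outcome, as a careful person would: the job done as asked, in the order asked, and still so for the second after the job is handed in, with the robot touching nothing.
It also fails if it takes over 72 s, if anything falls off the work surface, if the arm or the gripper's body presses on something with over 40 N, if the wrist force passes 120 N, or if a joint passes its speed limit or range.

## Working session

There is one attempt and no reset: what is moved stays moved. The work goes in short steps, Python scripts to look and compute and a tool call to move; the robot and the scene stay as the last step left them, time stands still between calls to the robot, and variables do not carry over. Pictures are saved under pics/ and viewed, on a budget of 10 in all, crops included, one or two more only if the job needs it, and the job is handed in when it is done.

Besides the shell and the picture viewer there is one more tool, called after "Call:" as name(argument=value, ...) on one line, values as JSON. carry_out: Moves the arm, as the interface text tells. Its arguments: {"type":"object","properties":{"motion":{"type":"array","items":{"type":"array","items":{"type":"array","items":{"type":"number"}}}},"squeeze":{"type":"number"}},"required":["motion"]}

```bash
mkdir -p pics; cat > h.py <<'E'
import numpy as np, cv2, json
from scipy.spatial.transform import Rotation as R
from plant import readout, eyes, ticket, r
def snap(n,f):
    s=eyes.snapshot(n); cv2.imwrite('pics/'+f,s['pixels'][:,:,::-1])
    return s
def cam(s):
    a=np.array(s['attitude'],float)
    M=a if a.shape==(3,3) else R.from_quat(a).as_matrix()
    return np.array(s['origin']),M,np.array(s['K'],float),np.array(s['dist_coeffs'],float)
def p2w(s,u,v,z):
    o,M,K,d=cam(s); x=cv2.undistortPoints(np.array([[[u,v]]],float),K,d)[0,0]
    w=M@np.array([x[0],x[1],1]); return o+w*(z-o[2])/w[2]
def w2p(s,P):
    o,M,K,d=cam(s); P=(np.atleast_2d(P)-o)@M
    return cv2.projectPoints(P,np.zeros(3),np.zeros(3),K,d)[0][:,0]
def st():
    s=readout.get_state(); print({k:np.round(s[k],4).tolist() for k in ('clock','tool_pos','eef_rot','contact_force','moment','opening','q')}); return s
E
python3 - <<'E'
from h import *
st(); print(r.tip_reach)
import pickle
for n in ('scene','top'):
    s=snap(n,n+'0.png'); pickle.dump(s,open(n+'0.pkl','wb')); print(n,s['origin'],s['attitude'])
a=cv2.imread('pics/scene0.png');b=cv2.imread('pics/top0.png')
E
```

```text
{'clock': 0.0, 'tool_pos': [0.2809, -0.5576, 0.2599], 'eef_rot': [0.9729, 0.2313, -0.0003, -0.0009], 'contact_force': [-0.9234, -0.4145, 0.1113], 'moment': [0.0044, 0.0204, 0.0596], 'opening': 1.0021, 'q': [1.1378, 0.6899, -0.1945, 1.5664, 0.1573, 0.9025, -0.2151]}
0.022
scene [1.08120156 0.38806527 0.55356266] [ 0.40097452  0.79616904 -0.40155655 -0.20996817]
top [0.46954462 0.05269923 0.93491449] [-0.70387075  0.70540199 -0.06070922  0.05734453]
```

View pics/top0.png

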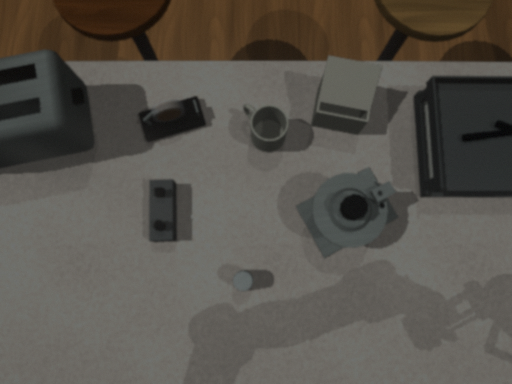

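View pics/scene0.png

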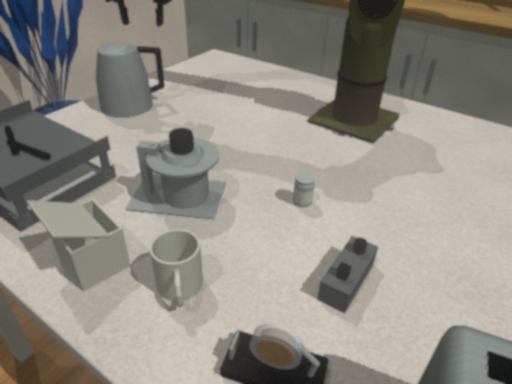

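The top view shows the stand at about (162,210) with two heads at (160,193) and (160,226), the canister at (352,210) with the bracket ear near (380,193), the tin at (243,281) and the mug at (268,125). I'll enlarge the stand and canister, and compute rough positions.

```bash
python3 - <<'E'
from h import *
import pickle
s=pickle.load(open('top0.pkl','rb')); c=pickle.load(open('scene0.pkl','rb'))
for n,u,v,z in [('headA',160,193,.068),('headB',160,226,.068),('knob',353,207,.16),('tin',243,281,.065),('mug',268,125,.09),('ear',381,194,.127)]:
    print(n,p2w(s,u,v,z).round(4))
up=lambda im,x0,y0,w,h,k:cv2.resize(im[y0:y0+h,x0:x0+w],None,fx=k,fy=k,interpolation=cv2.INTER_CUBIC)
t=cv2.convertScaleAbs(cv2.imread('pics/top0.png'),alpha=1.8);q=cv2.convertScaleAbs(cv2.imread('pics/scene0.png'),alpha=1.4)
A=np.hstack([up(t,290,160,120,100,4),up(t,140,170,50,80,5)]); 
B=np.hstack([up(q,125,120,110,100,4),up(q,310,225,80,100,4)])
A=cv2.copyMakeBorder(np.hstack([up(t,290,160,120,100,4),up(t,135,160,60,100,4)]),0,0,0,800-720,cv2.BORDER_CONSTANT)
B=cv2.resize(up(q,125,120,110,100,2),None,fx=1,fy=1);B=np.hstack([B,up(q,310,230,80,100,2)])
B=cv2.copyMakeBorder(B,0,0,0,800-B.shape[1],cv2.BORDER_CONSTANT)
cv2.imwrite('pics/zoom.png',np.vstack([A[:,:800],B]))
E
```

```text
headA [0.6187 0.247  0.068 ]
headB [0.5501 0.2446 0.068 ]
knob [ 0.576 -0.131  0.16 ]
tin [0.4391 0.0744 0.065 ]
mug [0.758  0.0225 0.09  ]
ear [ 0.6058 -0.1943  0.127 ]
```

View pics/zoom.png

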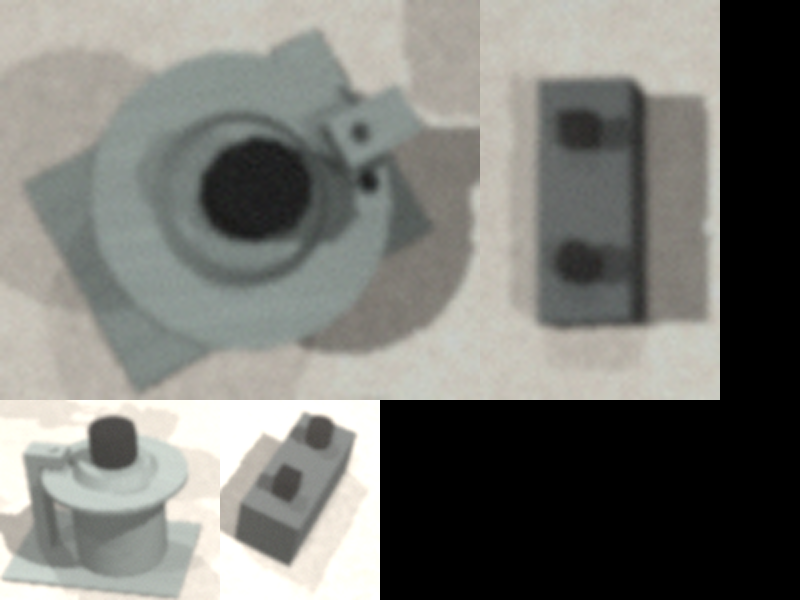

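The zoomed views show the round-headed pin at top (160,226) (headB, x≈0.55) and the square plug at (160,193). The ear bore is at (380,193) and the rim hole at (382,205), just clockwise of the ear. I'll fly over the canister first and look with the wrist camera.

Call:
carry_out(motion=[[[42,-26,0,0,0,0,100],[42,-26,0,0,0,0,100],[42,-26,0,0,0,0,100],[42,-26,0,0,0,0,100],[42,-26,0,0,0,0,100],[42,-26,0,0,0,0,100],[42,-26,0,0,0,0,70],[42,-26,0,0,0,0,45]]], squeeze=15)

```text
clock: 0.9
tool_pos: [0.4883, -0.2193, 0.2605]
eef_rot: [0.973, 0.231, -0.0, -0.0]
contact_force: [1.2, 0.1, -1.0]
opening: 0.845
```

```bash
python3 - <<'E'
from h import *
import pickle
st(); s=snap('wrist','w1.png'); pickle.dump(s,open('w1.pkl','wb')); print(s['origin'],cam(s)[1].round(3),s['K'])
b=pickle.load(open('top0.pkl','rb'))
for n,u,v,z in [('knob',353.7,207.5,.16),('ear',380,193,.127),('hole',382,205,.110)]:
    print(n,p2w(b,u,v,z).round(4), w2p(s,p2w(b,u,v,z)))
E
```

```text
{'clock': 0.9, 'tool_pos': [0.4883, -0.2193, 0.2605], 'eef_rot': [0.9729, 0.2312, -0.0002, -0.0001], 'contact_force': [1.2146, 0.1386, -0.9781], 'moment': [-0.0551, -0.074, 0.0221], 'opening': 0.8449, 'q': [0.4337, 0.571, -0.1568, 1.8376, 0.1252, 0.7429, -0.8951]}
[ 0.55096599 -0.18774627  0.38440268] [[ 0.451 -0.859 -0.241]
 [-0.892 -0.434 -0.122]
 [-0.     0.27  -0.963]] [[307.66271108   0.         256.90756886]
 [  0.         307.66271108 195.84147138]
 [  0.           0.           1.        ]]
knob [ 0.575  -0.1322  0.16  ] [[199.10369573  38.11060315]]
ear [ 0.6078 -0.1925  0.127 ] [[295.80175722  44.76323653]]
hole [ 0.5867 -0.2004  0.11  ] [[289.58862558  77.65087979]]
```

View pics/w1.png

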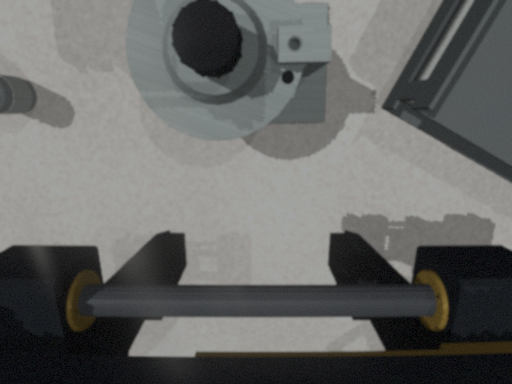

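The wrist view shows the knob at (207,38), the ear bore at (294,43), the rim hole at (288,77) and the open fingers at the bottom. I'll take centroids for precise positions.

```bash
cat >> h.py <<'E'
def blob(s,u,v,w,thr=None):
    g=cv2.cvtColor(s['pixels'],cv2.COLOR_RGB2GRAY).astype(float); u0,v0=max(0,int(u-w)),max(0,int(v-w)); p=g[v0:int(v+w)+1,u0:int(u+w)+1]
    t=thr or (p.min()+np.percentile(p,75))/2
    n,l,sx,c=cv2.connectedComponentsWithStats((p<t).astype(np.uint8)); i=1+np.argmin(np.hypot(c[1:,0]+u0-u,c[1:,1]+v0-v)-.05*sx[1:,4])
    k=(l==i)*(t-p); yy,xx=np.mgrid[:p.shape[0],:p.shape[1]]
    return (k*xx).sum()/k.sum()+u0,(k*yy).sum()/k.sum()+v0,sx[i,4]
E
python3 - <<'E'
from h import *
import pickle
s=pickle.load(open('w1.pkl','rb'));b=pickle.load(open('top0.pkl','rb'))
P={}
for n,u,v,z,w in [('ear',294,43,.1265,11),('hole',288,77,.1095,11)]:
    q=blob(s,u,v,w);P[n]=p2w(s,*q[:2],z);print(n,q,P[n].round(4))
# rim disc: fit via ellipse of knob top: project circle test
g=cv2.cvtColor(s['pixels'],cv2.COLOR_RGB2GRAY)
m=(g<60).astype(np.uint8);m[100:]=0
n,l,sx,c=cv2.connectedComponentsWithStats(m);i=l[38,207];print('knob',sx[i],c[i])
# match silhouette of cylinder knob center by projected hull
from scipy.optimize import minimize
th=np.linspace(0,2*np.pi,60)
def sil(x):
    C=np.vstack([np.c_[x[0]+.023*np.cos(th),x[1]+.023*np.sin(th),0*th+z] for z in (.124,.16)])
    h=cv2.convexHull(w2p(s,C).astype(np.float32)); k=np.zeros(g.shape,np.uint8); cv2.fillPoly(k,[(h*16).astype(int)],1,shift=4); return k
o=minimize(lambda x:(sil(x)!=(l==i)).sum(),[.575,-.132],method='Nelder-Mead',options=dict(initial_simplex=[[.575,-.132],[.58,-.132],[.575,-.127]]))
c=o.x;print('axis',o.x,o.fun)
e=P['ear'][:2]-c;h=P['hole'][:2]-c
print('ear r,ang',np.hypot(*e),np.arctan2(e[1],e[0]),'hole',np.hypot(*h),np.arctan2(h[1],h[0]))
for n,u,v in [('headA',160,193),('headB',160,226)]:
    print(n,p2w(b,*blob(b,u,v,8)[:2],.06).round(4))
E
```

```text
ear (np.float64(294.54945935122146), np.float64(42.84341209451342), np.int32(121)) [ 0.6087 -0.191   0.1265]
hole (np.float64(287.3240065835881), np.float64(76.46602398307077), np.int32(124)) [ 0.5867 -0.1983  0.1095]
knob [ 173    0   70   79 4211] [207.71075754  38.36095939]
axis [ 0.57816982 -0.1362238 ] 254.0
ear r,ang 0.06268710042574116 -1.062740413212981 hole 0.06263018341091028 -1.4339002137902952
headA [0.6222 0.2484 0.06  ]
headB [0.5518 0.2466 0.06  ]
```

Call:
carry_out(motion=[[[25,-43,0,0,0,0,45],[25,-43,0,0,0,0,45],[25,-43,0,0,0,0,45],[25,-43,0,0,0,0,45],[25,-43,0,0,0,0,45],[25,-43,0,0,0,0,45],[25,-43,0,0,0,0,45],[25,-43,0,0,0,0,45]]])

```text
clock: 1.75
tool_pos: [0.5112, 0.1777, 0.2605]
eef_rot: [0.973, 0.231, -0.0, 0.0]
contact_force: [1.0, 0.8, -0.6]
opening: 0.451
```

Call:
carry_out(motion=[[[0,-40,20,0,0,0,45],[0,0,40,0,0,0,45],[0,0,0,0,0,0,45]]])

```text
clock: 2.05
tool_pos: [0.49, 0.2115, 0.1969]
eef_rot: [0.972, 0.233, -0.005, 0.001]
contact_force: [-0.6, -0.9, -1.1]
opening: 0.449
```

```bash
python3 - <<'E'
from h import *
import pickle
st(); s=snap('wrist','w2.png'); pickle.dump(s,open('w2.pkl','wb'))
print(w2p(s,[[.551,.2466,.068],[.621,.248,.068]]))
E
```

```text
{'clock': 2.05, 'tool_pos': [0.49, 0.2115, 0.1969], 'eef_rot': [0.9725, 0.233, -0.0048, 0.0011], 'contact_force': [-0.6141, -0.8879, -1.0665], 'moment': [-0.0803, 0.0107, 0.0149], 'opening': 0.4492, 'q': [-0.4374, 0.6642, -0.0922, 1.9, 0.101, 0.5915, -1.695]}
[[252.3431589  108.08171452]
 [293.35837681  20.26933833]]
```

View pics/w2.png

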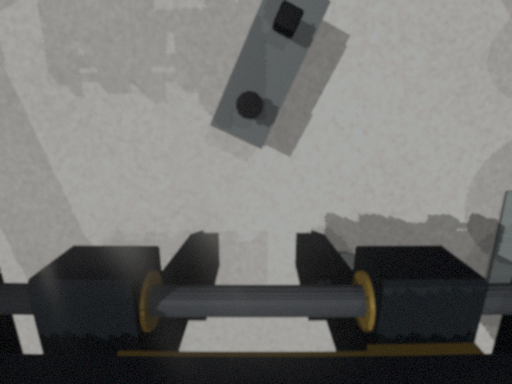

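Confirmed: round pin head at (249,105), square plug head at (288,20).

```bash
cat >> h.py <<'E'
def togo(P,state=None):
    s=state or readout.get_state(); M=R.from_quat(s['eef_rot']).as_matrix()
    return (M.T@(np.array(P)-s['tool_pos'])*1000).round(1)
E
python3 - <<'E'
from h import *
import pickle
s=pickle.load(open('w2.pkl','rb')); q=blob(s,249,105,25,60);p=p2w(s,*q[:2],.064);q2=blob(s,288,20,22,60);p2=p2w(s,*q2[:2],.064)
print(q,p,q2,p2,np.linalg.norm(p-p2)); print(togo([p[0],p[1],.071]))
E
```

```text
(np.float64(250.05498910062585), np.float64(104.95780887420013), np.int32(652)) [0.55228532 0.24936613 0.064     ] (np.float64(287.17454313642156), np.float64(20.03038674033149), np.int32(776)) [0.6200852  0.25227581 0.064     ] 0.06786228750284044
[ 72.1  -7.5 127.6]
```

Call:
carry_out(motion=[[[36,-3,0,0,0,0,45],[36,-3,20,0,0,0,45],[0,0,45,0,0,0,45],[0,0,40,0,0,0,45],[0,0,10,0,0,0,45],[0,0,0,0,0,0,45]]])

```text
clock: 2.7
tool_pos: [0.5555, 0.248, 0.0859]
eef_rot: [0.973, 0.23, -0.001, 0.001]
contact_force: [-0.2, 0.8, 0.2]
opening: 0.448
```

```bash
python3 - <<'E'
from h import *
st(); print(togo([.5523,.248,.071]))
E
```

```text
{'clock': 2.7, 'tool_pos': [0.5555, 0.248, 0.0859], 'eef_rot': [0.9731, 0.2303, -0.0006, 0.0006], 'contact_force': [-0.1875, 0.8422, 0.2062], 'moment': [0.0619, 0.0302, -0.0107], 'opening': 0.4475, 'q': [-0.4564, 0.9069, -0.0706, 1.7392, 0.1176, 0.5011, -1.7092]}
[-2.8 -1.5 14.9]
```

Call:
carry_out(motion=[[[-3,-1,8,0,0,0,45],[0,0,7,0,0,0,45],[0,0,0,0,0,0,10],[0,0,0,0,0,0,10],[0,0,0,0,0,0,10],[0,0,0,0,0,0,10],[0,0,0,0,0,0,10]]], squeeze=5)

```text
clock: 3.4
tool_pos: [0.5524, 0.2493, 0.0713]
eef_rot: [0.973, 0.231, 0.001, -0.0]
contact_force: [-0.7, -0.0, 4.8]
opening: 0.245
```

```bash
python3 - <<'E'
from h import *
st(); print(togo([.5523,.248,.071]))
E
```

```text
{'clock': 3.4, 'tool_pos': [0.5524, 0.2493, 0.0713], 'eef_rot': [0.9729, 0.2313, 0.0006, -0.0001], 'contact_force': [-0.6599, -0.0205, 4.7731], 'moment': [-0.0197, 0.0969, 0.0061], 'opening': 0.2453, 'q': [-0.4622, 0.9275, -0.0673, 1.7518, 0.1204, 0.4651, -1.7143]}
[-0.7  1.1  0.3]
```

Call:
carry_out(motion=[[[0,0,-1,0,0,0,45],[0,0,0,0,0,0,45],[0,0,0,0,0,-0.143,45],[0,0,0,0,0,-0.143,45],[0,0,0,0,0,-0.143,45],[0,0,0,0,0,-0.143,45],[0,0,0,0,0,-0.143,45],[0,0,0,0,0,-0.143,45]]])

```text
clock: 4.2
tool_pos: [0.5519, 0.2488, 0.0714]
eef_rot: [0.787, 0.617, -0.0, 0.0]
contact_force: [0.4, 0.6, -0.7]
opening: 0.454
```

Call:
carry_out(motion=[[[0,0,0,0,0,-0.143,45],[0,0,0,0,0,-0.143,45],[0,0,0,0,0,-0.143,45],[0,0,0,0,0,-0.143,45],[0,0,0,0,0,-0.143,45],[0,0,0,0,0,0,45],[0,0,0,0,0,0,45]]])

```text
clock: 4.9
tool_pos: [0.5519, 0.2488, 0.0715]
eef_rot: [0.525, 0.851, -0.0, -0.0]
contact_force: [-0.7, 0.3, 0.0]
opening: 0.445
```

```bash
python3 - <<'E'
from h import *
st()
s=snap('wrist','w3.png')
E
```

```text
{'clock': 4.9, 'tool_pos': [0.5519, 0.2488, 0.0715], 'eef_rot': [0.525, 0.8511, -0.0001, -0.0002], 'contact_force': [-0.7382, 0.3291, 0.0302], 'moment': [-0.0588, -0.1081, -0.0107], 'opening': 0.4452, 'q': [-0.2479, 0.9621, -0.4537, 1.7401, 0.6853, 0.604, -0.6469]}
```

Call:
carry_out(motion=[[[0,0,0,0,0,0,10],[0,0,0,0,0,0,10],[0,0,0,0,0,0,10],[0,0,0,0,0,0,10]]], squeeze=5)

```text
clock: 5.35
tool_pos: [0.552, 0.2491, 0.0718]
eef_rot: [0.524, 0.852, -0.0, 0.0]
contact_force: [0.4, 0.7, -0.1]
opening: 0.248
```

Call:
carry_out(motion=[[[0,0,0,0,0,0,10],[0,0,0,0,0,0,10],[0,0,-20,0,0,0,10],[0,0,-40,0,0,0,10],[0,0,-50,0,0,0,10],[0,0,-40,0,0,0,10]]], squeeze=12)

```text
clock: 5.95
tool_pos: [0.552, 0.2493, 0.224]
eef_rot: [0.523, 0.852, 0.0, 0.0]
contact_force: [0.5, 0.8, -0.5]
opening: 0.247
```

```bash
python3 - <<'E'
from h import *
st(); e=np.array([.6087,-.191]); d=np.array([np.cos(-1.063),np.sin(-1.063)])
c=np.array([.5777,-.1355]); print('ear est',e,c+.064*d); print(togo([*e,.222]))
s=snap('top','t2.png'); print(w2p(s,readout.get_state()['tool_pos']))
E
```

```text
{'clock': 5.95, 'tool_pos': [0.552, 0.2493, 0.224], 'eef_rot': [0.5234, 0.8521, 0.0005, 0.0001], 'contact_force': [0.4619, 0.7982, -0.5149], 'moment': [-0.0135, -0.1678, 0.0029], 'opening': 0.2469, 'q': [-0.1694, 0.7614, -0.5989, 1.6528, 0.5229, 0.8918, -0.5061]}
ear est [ 0.6087 -0.191 ] [ 0.60882018 -0.19142436]
[-418.4 -148.5    1.6]
[[134.80615763 214.31132548]]
```

Call:
carry_out(motion=[[[-41,-15,-20,0,0,0,10],[-42,-15,-20,0,0,0,10],[-42,-15,0,0,0,0,10],[-42,-15,0,0,0,0,10],[-42,-15,0,0,0,0,10],[-42,-15,0,0,0,0,10],[-42,-15,0,0,0,0,10],[-42,-15,0,0,0,0,10]]])

```text
clock: 6.8
tool_pos: [0.5961, -0.1061, 0.2614]
eef_rot: [0.524, 0.852, -0.0, -0.0]
contact_force: [0.3, -0.1, -1.5]
opening: 0.237
```

Call:
carry_out(motion=[[[-42,-14,0,0,0,0,10],[-30,-10,0,0,0,0,10],[0,0,0,0,0,-0.04,10],[0,0,30,0,0,0,10],[0,0,20,0,0,0,10],[0,0,0,0,0,0,10],[0,0,0,0,0,0,10]]])

```text
clock: 7.5
tool_pos: [0.6075, -0.179, 0.2117]
eef_rot: [0.506, 0.862, -0.0, -0.0]
contact_force: [-0.0, -0.2, -0.2]
opening: 0.245
```

```bash
python3 - <<'E'
from h import *
import pickle
st(); e=np.array([.6087,-.191]); print(togo([*e,.200]))
s=snap('wrist','w4.png'); pickle.dump(s,open('w4.pkl','wb'))
t=readout.get_state()['tool_pos']; print('tip',w2p(s,[t[0],t[1],t[2]-.068]),'ear',w2p(s,[*e,.127]))
E
```

```text
{'clock': 7.5, 'tool_pos': [0.6075, -0.179, 0.2117], 'eef_rot': [0.5063, 0.8624, -0.0, -0.0002], 'contact_force': [-0.0046, -0.1663, -0.2333], 'moment': [-0.0081, -0.1799, 0.0547], 'opening': 0.2453, 'q': [0.5524, 0.8224, -0.6438, 1.5731, 0.5743, 0.943, 0.2259]}
[-11.1  -4.8  11.7]
tip [[256.39997609 219.24844143]] ear [[248.99970618 225.02648565]]
```

View pics/w4.png

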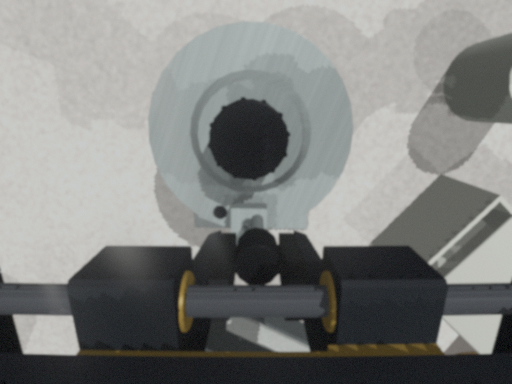

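The picture shows the rim hole at (220,211), the ear around (249,215) and the gripped pin's shank at about (255,222). The pin needs about -11 mm in x and -5 mm in y (tool axes). I'll align and then lower gently.

Call:
carry_out(motion=[[[-11,-5,0,0,0,0,10],[0,0,10,0,0,0,10],[0,0,3,0,0,0,10],[0,0,2,0,0,0,10],[0,0,2,0,0,0,10],[0,0,0,0,0,0,10]]])

```text
clock: 8.15
tool_pos: [0.6084, -0.1908, 0.1945]
eef_rot: [0.506, 0.862, 0.0, -0.0]
contact_force: [-0.7, -0.1, -1.0]
opening: 0.247
```

```bash
python3 - <<'E'
from h import *
import pickle
st(); e=np.array([.6087,-.191]); print(togo([*e,.200]))
s=snap('wrist','w5.png'); pickle.dump(s,open('w5.pkl','wb'))
t=readout.get_state()['tool_pos']; print('tip',w2p(s,[t[0],t[1],t[2]-.068]),'ear',w2p(s,[*e,.127]))
im=cv2.convertScaleAbs(s['pixels'][190:290,170:330,::-1],alpha=1.6); cv2.imwrite('pics/w5z.png',cv2.resize(im,None,fx=5,fy=5,interpolation=cv2.INTER_CUBIC))
E
```

```text
{'clock': 8.15, 'tool_pos': [0.6084, -0.1908, 0.1945], 'eef_rot': [0.5061, 0.8625, 0.0, -0.0002], 'contact_force': [-0.7112, -0.062, -0.9543], 'moment': [-0.0241, -0.1335, -0.033], 'opening': 0.2471, 'q': [0.5629, 0.8481, -0.6332, 1.5735, 0.5917, 0.9196, 0.2334]}
[-0.3  0.2 -5.5]
tip [[255.66355243 218.78118779]] ear [[255.80666095 219.22263908]]
```

View pics/w5z.png

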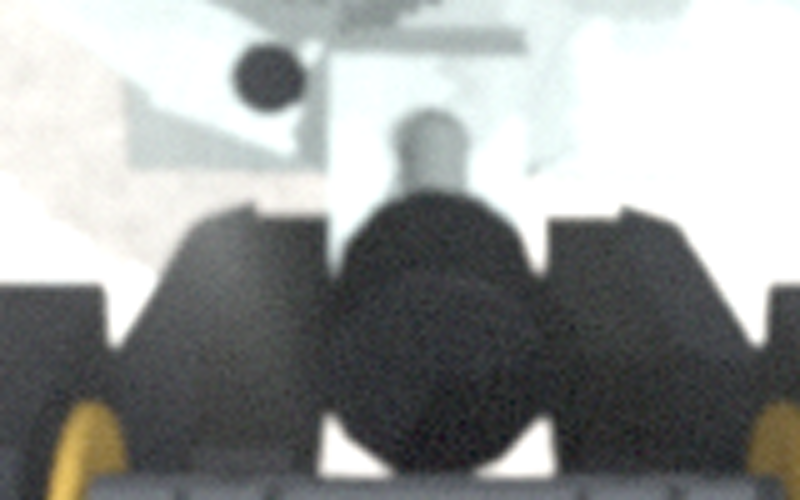

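The tip sits over the ear mouth at zoom (433,115). The ear centre is at about x=427, so the pin is roughly 0.7 mm too far right. I'll nudge it and lower further.

Call:
carry_out(motion=[[[0,-0.6,0,0,0,0,10],[0,0,1,0,0,0,10],[0,0,1,0,0,0,10],[0,0,0,0,0,0,10]]])

```text
clock: 8.6
tool_pos: [0.6079, -0.1914, 0.1926]
eef_rot: [0.506, 0.862, -0.0, -0.0]
contact_force: [0.2, -1.0, -0.4]
opening: 0.247
```

Call:
carry_out(motion=[[[0,0,1,0,0,0,10],[0,0,1,0,0,0,10],[0,0,0,0,0,0,10]]])

```text
clock: 8.9
tool_pos: [0.6079, -0.1915, 0.1905]
eef_rot: [0.506, 0.862, -0.0, -0.0]
contact_force: [-0.0, -0.3, -1.1]
opening: 0.243
```

It has entered with no resistance. I'll continue to the rim.

Call:
carry_out(motion=[[[0,0,2,0,0,0,10],[0,0,2,0,0,0,10],[0,0,2,0,0,0,10],[0,0,2,0,0,0,10],[0,0,0,0,0,0,10]]])

```text
clock: 9.4
tool_pos: [0.6078, -0.1914, 0.1823]
eef_rot: [0.506, 0.862, -0.0, -0.0]
contact_force: [-0.1, 0.8, -1.1]
opening: 0.245
```

Call:
carry_out(motion=[[[0,0,2,0,0,0,10],[0,0,1,0,0,0,10],[0,0,0,0,0,0,10]]])

```text
clock: 9.7
tool_pos: [0.6079, -0.1914, 0.1795]
eef_rot: [0.506, 0.862, -0.0, -0.0]
contact_force: [-0.6, -0.9, -1.0]
opening: 0.243
```

The tip is about 16 mm deep in the bore. I'll release the pin and let it settle on the rim, then lift and go to the knob.

Call:
carry_out(motion=[[[0,0,0,0,0,0,45],[0,0,0,0,0,0,45],[0,0,0,0,0,0,45],[0,0,-20,0,0,0,45],[0,0,-30,0,0,0,45],[0,0,-20,0,0,0,45],[32,0,0,0,0,0.1,75],[32,0,0,0,0,0.1,75]]])

```text
clock: 10.5
tool_pos: [0.5796, -0.1345, 0.2504]
eef_rot: [0.593, 0.805, 0.0, 0.001]
contact_force: [1.1, 1.0, -1.3]
opening: 0.606
```

```bash
python3 - <<'E'
from h import *
import pickle
st(); print(togo([.577,-.1355,.150])); s=snap('scene','s2.png'); x,y=w2p(s,[.608,-.1914,.14])[0].astype(int);print(x,y)
im=s['pixels'][y-60:y+60,x-60:x+100,::-1];cv2.imwrite('pics/s2z.png',cv2.resize(im,None,fx=4,fy=4,interpolation=cv2.INTER_CUBIC))
E
```

```text
{'clock': 10.5, 'tool_pos': [0.5796, -0.1345, 0.2504], 'eef_rot': [0.5927, 0.8054, 0.0005, 0.0008], 'contact_force': [1.0617, 0.9914, -1.3306], 'moment': [-0.0099, -0.0905, -0.0013], 'opening': 0.6061, 'q': [0.4966, 0.7165, -0.6168, 1.6598, 0.4961, 0.9248, -0.0067]}
[-1.000e-01 -2.900e+00  1.004e+02]
150 138
```

View pics/s2z.png

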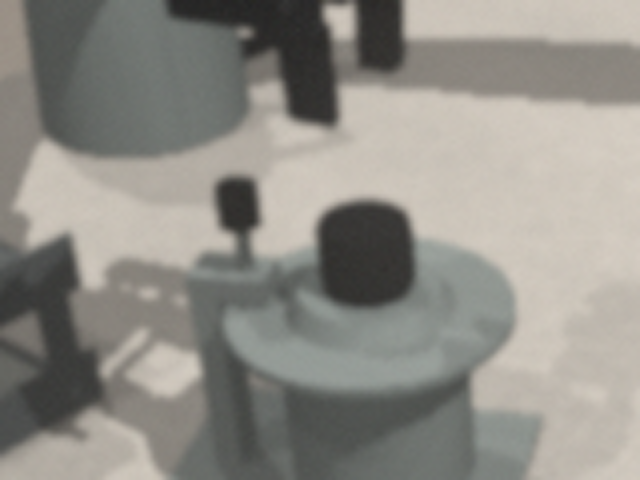

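The pin stands in the ear, its head at zoom (238,203), and the knob is free at (365,255). I'll descend and grip the knob.

Call:
carry_out(motion=[[[0,-2.5,10,0,0,0,75],[0,0,30,0,0,0,75],[0,0,30,0,0,0,75],[0,0,20,0,0,0,75],[0,0,10,0,0,0,75],[0,0,0,0,0,0,75]]])

```text
clock: 11.15
tool_pos: [0.5765, -0.1357, 0.1481]
eef_rot: [0.59, 0.807, -0.001, -0.001]
contact_force: [-0.2, 0.1, -0.2]
opening: 0.747
```

Call:
carry_out(motion=[[[0,0,0,0,0,0,40],[0,0,0,0,0,0,40],[0,0,0,0,0,0,40],[0,0,0,0,0,0,40],[0,0,0,0,0,0,40]]], squeeze=8)

```text
clock: 11.65
tool_pos: [0.5776, -0.1352, 0.1507]
eef_rot: [0.59, 0.807, -0.0, 0.001]
contact_force: [-1.6, -1.4, 6.4]
opening: 0.517
```

```bash
python3 - <<'E'
from h import *
st()
E
```

```text
{'clock': 11.65, 'tool_pos': [0.5776, -0.1352, 0.1507], 'eef_rot': [0.5899, 0.8074, -0.0, 0.0007], 'contact_force': [-1.5823, -1.4484, 6.3825], 'moment': [-0.1986, 0.3221, -0.0028], 'opening': 0.5172, 'q': [0.4512, 0.8392, -0.5333, 1.7493, 0.6098, 0.7232, -0.0976]}
```

Gripped at 45.5 mm. I'll turn counter-clockwise about 0.28 rad, then in small steps.

Call:
carry_out(motion=[[[0,0,0,0,0,-0.06,40],[0,0,0,0,0,-0.06,40],[0,0,0,0,0,-0.06,40],[0,0,0,0,0,-0.06,40],[0,0,0,0,0,-0.04,40],[0,0,0,0,0,0,40]]])

```text
clock: 12.25
tool_pos: [0.5775, -0.1352, 0.1507]
eef_rot: [0.471, 0.882, -0.0, 0.001]
contact_force: [-1.9, -1.2, 7.5]
opening: 0.524
```

```bash
cat > chk.py <<'E'
from h import *
import sys
st(); s=snap('scene',sys.argv[1]); g=cv2.cvtColor(s['pixels'],cv2.COLOR_RGB2GRAY)
x,y=w2p(s,[.608,-.1914,.163])[0].astype(int)
p=g[y-25:y+40,x-9:x+9]; v,u=np.nonzero(p<70); print('dark rows',np.bincount(v,minlength=65).tolist())
print('head top/bottom rows: up',w2p(s,[.608,-.1914,.174])[0].round(1)-[0,y-25],w2p(s,[.608,-.1914,.152])[0].round(1)-[0,y-25],'dropped',w2p(s,[.608,-.1914,.159])[0].round(1)-[0,y-25],w2p(s,[.608,-.1914,.137])[0].round(1)-[0,y-25])
E
python3 chk.py s3.png
```

```text
{'clock': 12.25, 'tool_pos': [0.5775, -0.1352, 0.1507], 'eef_rot': [0.4711, 0.8821, -0.0001, 0.0006], 'contact_force': [-1.9217, -1.177, 7.4753], 'moment': [-0.1503, 0.339, 0.0276], 'opening': 0.5239, 'q': [0.4905, 0.8556, -0.6082, 1.7472, 0.6785, 0.7592, 0.1232]}
dark rows [0, 0, 0, 0, 0, 0, 0, 0, 0, 0, 1, 6, 6, 7, 8, 8, 8, 8, 9, 10, 12, 13, 13, 13, 13, 12, 12, 12, 12, 12, 11, 9, 8, 7, 7, 0, 0, 0, 0, 0, 0, 0, 0, 0, 0, 0, 0, 0, 0, 0, 0, 0, 0, 0, 0, 0, 0, 0, 0, 0, 0, 0, 0, 0, 0]
head top/bottom rows: up [148.4  20.8] [149.8  30.6] dropped [149.3  27.5] [150.7  37.2]
```

Call:
carry_out(motion=[[[0,0,0,0,0,-0.02,40],[0,0,0,0,0,-0.02,40],[0,0,0,0,0,-0.02,40],[0,0,0,0,0,0,40]]])

```text
clock: 12.7
tool_pos: [0.5775, -0.1352, 0.1507]
eef_rot: [0.445, 0.896, -0.0, 0.001]
contact_force: [-2.4, 0.0, 5.9]
opening: 0.521
```

```bash
python3 chk.py s4.png
```

```text
{'clock': 12.7, 'tool_pos': [0.5775, -0.1352, 0.1507], 'eef_rot': [0.4447, 0.8957, -0.0002, 0.0006], 'contact_force': [-2.4402, 0.002, 5.9287], 'moment': [-0.2002, 0.2644, 0.0328], 'opening': 0.5212, 'q': [0.4983, 0.8593, -0.6234, 1.7467, 0.6923, 0.767, 0.1708]}
dark rows [0, 0, 0, 0, 0, 0, 0, 0, 0, 0, 0, 2, 4, 5, 5, 5, 5, 5, 5, 5, 5, 5, 5, 5, 6, 6, 11, 12, 13, 12, 12, 12, 12, 12, 12, 11, 7, 6, 3, 0, 0, 0, 0, 0, 0, 0, 0, 0, 0, 0, 0, 0, 0, 0, 0, 0, 0, 0, 0, 0, 0, 0, 0, 0, 0]
head top/bottom rows: up [148.4  20.8] [149.8  30.6] dropped [149.3  27.5] [150.7  37.2]
```

The head dropped about 14 mm (its top row went from 20 to 26) with only 0.03 N m on the knob. I'll nudge slightly toward the hole's centre, feel it, and release.

Call:
carry_out(motion=[[[0,0,0,0,0,-0.01,40],[0,0,0,0,0,-0.01,40],[0,0,0,0,0,0,40]]])

```text
clock: 13.05
tool_pos: [0.5775, -0.1352, 0.1507]
eef_rot: [0.436, 0.9, -0.0, 0.001]
contact_force: [-2.5, -0.7, 7.3]
opening: 0.516
```

```bash
python3 chk.py s5.png
```

```text
{'clock': 13.05, 'tool_pos': [0.5775, -0.1352, 0.1507], 'eef_rot': [0.4358, 0.9001, -0.0002, 0.0007], 'contact_force': [-2.4897, -0.6923, 7.2582], 'moment': [-0.1404, 0.2892, 0.0904], 'opening': 0.516, 'q': [0.5009, 0.8604, -0.6286, 1.7466, 0.6967, 0.7696, 0.1867]}
dark rows [0, 0, 0, 0, 0, 0, 0, 0, 0, 0, 0, 0, 3, 3, 4, 4, 4, 4, 4, 4, 4, 4, 4, 4, 4, 4, 5, 12, 13, 13, 13, 13, 13, 13, 12, 12, 9, 8, 7, 4, 0, 0, 0, 0, 0, 0, 1, 0, 0, 0, 0, 0, 0, 0, 0, 0, 0, 0, 0, 0, 0, 0, 0, 0, 0]
head top/bottom rows: up [148.4  20.8] [149.8  30.6] dropped [149.3  27.5] [150.7  37.2]
```

Call:
carry_out(motion=[[[0,0,0,0,0,0.01,40],[0,0,0,0,0,0,75],[0,0,0,0,0,0,75],[0,0,0,0,0,0,75],[0,0,-30,0,0,0,75],[0,0,-40,0,0,0,40],[0,0,-10,0,0,0,0],[0,0,0,0,0,0,0]]])

```text
clock: 13.9
tool_pos: [0.5783, -0.1348, 0.2313]
eef_rot: [0.44, 0.898, 0.001, 0.002]
contact_force: [-0.0, 0.3, -0.7]
opening: 0.503
```

```bash
python3 - <<'E'
from h import *
st(); print(togo([.608,-.1914,.195]))
s=snap('wrist','w6.png');u,v=w2p(s,[.608,-.1914,.14])[0].astype(int); print(u,v)
c=snap('scene','s6.png'); f=lambda i:cv2.resize(i,None,fx=3,fy=3,interpolation=cv2.INTER_CUBIC)
a=f(s['pixels'][max(0,v-70):v+70,u-65:u+65,::-1]); b=f(c['pixels'][80:220,90:220,::-1]); h=min(a.shape[0],b.shape[0]); cv2.imwrite('pics/c6.png',np.hstack([a[:h],b[:h]]))
E
```

```text
{'clock': 13.9, 'tool_pos': [0.5783, -0.1348, 0.2313], 'eef_rot': [0.4403, 0.8978, 0.0006, 0.0018], 'contact_force': [-0.0199, 0.2744, -0.7161], 'moment': [-0.008, -0.0989, 0.0156], 'opening': 0.5025, 'q': [0.5408, 0.7598, -0.702, 1.6823, 0.5939, 0.9199, 0.2631]}
[-62.8 -11.3  36.4]
241 282
```

View pics/c6.png

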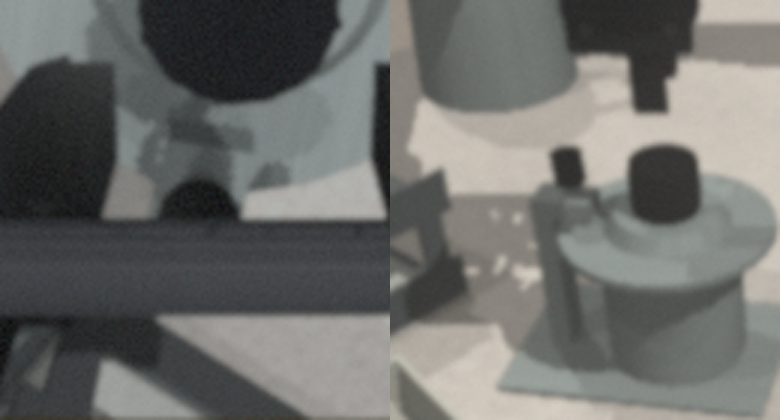

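The pin has dropped and its head stands about 10 mm above the ear, slightly leaning at (567,167) in the right half. I'll close the fingers and press on the head gently, step by step.

Call:
carry_out(motion=[[[-31,-5,0,0,0,0,0],[-32,-6,0,0,0,0,0],[0,0,0,0,0,0,0],[0,0,20,0,0,0,0],[0,0,15,0,0,0,0],[0,0,0,0,0,0,0],[0,0,0,0,0,0,0]]])

```text
clock: 14.7
tool_pos: [0.6066, -0.1908, 0.194]
eef_rot: [0.44, 0.898, -0.0, -0.001]
contact_force: [-0.2, -0.1, 0.5]
opening: 0.004
```

```bash
python3 - <<'E'
from h import *
st(); print(togo([.608,-.1914,.185]))
E
```

```text
{'clock': 14.7, 'tool_pos': [0.6066, -0.1908, 0.194], 'eef_rot': [0.4398, 0.8981, -0.0001, -0.0009], 'contact_force': [-0.1938, -0.0664, 0.4947], 'moment': [0.0097, -0.113, -0.0353], 'opening': 0.0042, 'q': [0.5852, 0.858, -0.6775, 1.5768, 0.6287, 0.9371, 0.3533]}
[-1.3  0.7  9. ]
```

Call:
carry_out(motion=[[[-1.3,0.7,4,0,0,0,0],[0,0,4,0,0,0,0],[0,0,3,0,0,0,0],[0,0,0,0,0,0,0]]])

```text
clock: 15.1
tool_pos: [0.6083, -0.1921, 0.1834]
eef_rot: [0.44, 0.898, -0.0, -0.0]
contact_force: [-0.2, -0.5, 0.1]
opening: 0.006
```

Call:
carry_out(motion=[[[0,0,1,0,0,0,0],[0,0,0,0,0,0,0]]])

```text
clock: 15.3
tool_pos: [0.6085, -0.1921, 0.1828]
eef_rot: [0.44, 0.898, -0.0, 0.0]
contact_force: [-0.0, -0.3, -0.2]
opening: 0.007
```

Call:
carry_out(motion=[[[0,0,1,0,0,0,0],[0,0,0,0,0,0,0]]])

```text
clock: 15.5
tool_pos: [0.6089, -0.1919, 0.1822]
eef_rot: [0.44, 0.898, 0.0, 0.0]
contact_force: [-0.7, 0.2, 2.8]
opening: 0.005
```

Call:
carry_out(motion=[[[0,0,0.5,0,0,0,0],[0,0,0,0,0,0,0]]])

```text
clock: 15.7
tool_pos: [0.6089, -0.1918, 0.1819]
eef_rot: [0.44, 0.898, 0.0, 0.001]
contact_force: [-1.6, -0.4, 3.7]
opening: 0.004
```

Call:
carry_out(motion=[[[0,0,0.5,0,0,0,0],[0,0,0,0,0,0,0]]])

```text
clock: 15.9
tool_pos: [0.609, -0.1917, 0.1816]
eef_rot: [0.44, 0.898, 0.0, 0.001]
contact_force: [-0.9, 0.8, 6.3]
opening: 0.006
```

Call:
carry_out(motion=[[[0,0,0.5,0,0,0,0],[0,0,0,0,0,0,0]]])

```text
clock: 16.1
tool_pos: [0.609, -0.1917, 0.1811]
eef_rot: [0.44, 0.898, 0.0, 0.001]
contact_force: [0.2, 0.9, 5.2]
opening: 0.007
```

Call:
carry_out(motion=[[[0,0,0.7,0,0,0,0],[0,0,0,0,0,0,0]]])

```text
clock: 16.3
tool_pos: [0.6089, -0.1918, 0.1802]
eef_rot: [0.44, 0.898, 0.0, 0.001]
contact_force: [-0.7, 0.3, 4.9]
opening: 0.01
```

Call:
carry_out(motion=[[[0,0,0.7,0,0,0,0],[0,0,0,0,0,0,0]]])

```text
clock: 16.5
tool_pos: [0.6088, -0.1917, 0.1795]
eef_rot: [0.44, 0.898, 0.0, 0.0]
contact_force: [-0.4, -0.0, 5.2]
opening: 0.008
```

Call:
carry_out(motion=[[[0,0,0.7,0,0,0,0],[0,0,0,0,0,0,0]]])

```text
clock: 16.7
tool_pos: [0.6088, -0.1917, 0.1788]
eef_rot: [0.44, 0.898, 0.0, 0.0]
contact_force: [-1.0, 0.8, 5.0]
opening: 0.007
```

The pin slides at a steady 5 N. I'll keep on until the head meets the ear (TCP about 0.171).

Call:
carry_out(motion=[[[0,0,1,0,0,0,0],[0,0,1,0,0,0,0],[0,0,1,0,0,0,0],[0,0,1,0,0,0,0],[0,0,0,0,0,0,0]]])

```text
clock: 17.2
tool_pos: [0.6086, -0.1914, 0.1746]
eef_rot: [0.44, 0.898, 0.0, 0.0]
contact_force: [-0.4, 0.9, 5.3]
opening: 0.003
```

Call:
carry_out(motion=[[[0,0,1,0,0,0,0],[0,0,1,0,0,0,0],[0,0,0,0,0,0,0]]])

```text
clock: 17.5
tool_pos: [0.6084, -0.1913, 0.1726]
eef_rot: [0.44, 0.898, 0.0, -0.0]
contact_force: [-1.0, 0.4, 5.1]
opening: 0.004
```

Call:
carry_out(motion=[[[0,0,0.7,0,0,0,0],[0,0,0,0,0,0,0]]])

```text
clock: 17.7
tool_pos: [0.6085, -0.1912, 0.1722]
eef_rot: [0.44, 0.898, 0.0, -0.0]
contact_force: [-3.5, 1.5, 7.3]
opening: 0.007
```

Call:
carry_out(motion=[[[0,0,0.4,0,0,0,0],[0,0,0,0,0,0,0]]])

```text
clock: 17.9
tool_pos: [0.6085, -0.1912, 0.1721]
eef_rot: [0.44, 0.898, 0.0, 0.0]
contact_force: [-1.8, 1.8, 9.9]
opening: 0.003
```

Call:
carry_out(motion=[[[0,0,0.3,0,0,0,0],[0,0,0,0,0,0,0]]])

```text
clock: 18.1
tool_pos: [0.6085, -0.1912, 0.1721]
eef_rot: [0.44, 0.898, 0.0, 0.0]
contact_force: [-3.7, 1.2, 10.9]
opening: 0.007
```

It's a firm stop after 10 mm of travel. I'll retract and check.

Call:
carry_out(motion=[[[0,0,-10,0,0,0,0],[0,0,-40,0,0,0,0],[0,0,-40,0,0,0,0],[-45,0,-10,0,0,0,0],[-45,0,0,0,0,0,0],[-40,0,0,0,0,0,0],[0,0,0,0,0,0,0]]])

```text
clock: 18.8
tool_pos: [0.6891, -0.3012, 0.2692]
eef_rot: [0.444, 0.896, -0.001, 0.001]
contact_force: [0.4, -0.1, -1.6]
opening: 0.008
```

```bash
python3 - <<'E'
from h import *
st(); f=lambda i:cv2.resize(i,None,fx=3,fy=3,interpolation=cv2.INTER_CUBIC)
c=snap('scene','s7.png'); w=snap('wrist','w7.png')
u,v=w2p(w,[.608,-.1914,.14])[0].astype(int);u=min(max(u,65),447);v=min(max(v,70),314);print(u,v)
a=f(w['pixels'][v-70:v+70,u-65:u+65,::-1]); b=f(c['pixels'][80:220,90:220,::-1]); cv2.imwrite('pics/c7.png',np.hstack([a,b]))
E
```

```text
{'clock': 18.8, 'tool_pos': [0.6891, -0.3012, 0.2692], 'eef_rot': [0.444, 0.896, -0.0013, 0.0012], 'contact_force': [0.3535, -0.1455, -1.6309], 'moment': [-0.018, -0.1427, 0.0632], 'opening': 0.0081, 'q': [0.6187, 0.9411, -0.6968, 1.0754, 0.5717, 1.3012, 0.6428]}
257 70
```

View pics/c7.png

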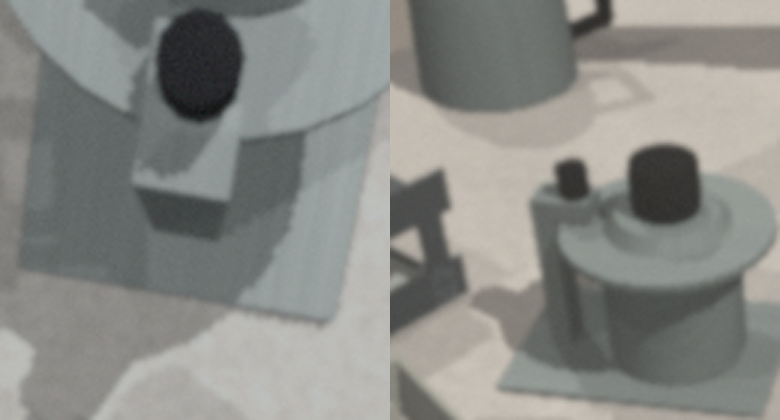

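The head sits flush on the ear at right-half (572,180), and the wrist view shows it seated and centred at (200,65). I'm handing the job in.

```bash
python3 - <<'E'
from h import *
print(ticket.finish_job())
E
```

```text
the job is handed in; nothing more can be done
None
```

The canister is locked: the round-headed pin is through both ears and the rim, with its head down on the upper ear. I handed the job in at about 19 s.

- **Pin:** I took the round pin from its hole in the stand, gripping it twice at right angles so it sat centred. I stood it in the upper ear with its tip resting on the rim.
- **Cap:** I turned the knob counter-clockwise about 0.36 rad in all (0.01 back at the end). The pin dropped about 14 mm after 0.34 rad. The torque was about 0.03 N m when it dropped, with a single reading of 0.09 N m after a small extra nudge, well under the 0.6 N m limit.
- **Press:** With the fingers closed, I pushed the pin past its catch at about 5–6 N, over 10 mm of travel. It came to a firm stop, where the reading rose to about 11 N. That is slightly over the 5–10 N catch range, but the head was already against the ear.

After I backed off, the camera showed the head seated on the ear. In the last picture it looked upright, though it had leaned slightly before I pressed it. The stop came about 1 mm higher than I had calculated, which is within the position error. I didn't touch the plug, tin or mug, but I took no final picture of them or the stand.

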